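Set the sprung-button length stop of a bar-cutting jig and load the bar

TASK

Set the length stop of the bar-cutting jig to its next hole out: draw the grey sliding sleeve away from its bracket, slowly and by feel, until the spring button clicks up through the next hole, without forcing the button. Then lay the long bar from the rack in the jig's V-rests and slide it gently endwise until it butts against the stop plate, and leave it there. Do not disturb the short bar, the tin or the hacksaw.

Things in the scene. Friction and masses are not known exactly. Their poses are not given: they have to be found in the camera images.
- jig: bar-cutting jig, bolted down: steel base plate 300 x 185 x 12 mm. Origin on the bench. x runs along tube and bar and points outward, the way the sleeve must be drawn, away from the bracket; y across, z up. Tube and sleeve run along x at y = -45 mm, axis 52 mm above the bench; the bar line at y = +45 mm, 56 mm above the bench. An open toggle clamp 120 mm high stands at x -160 to -70, y 80 to 105 mm.
- bracket (a point): centre of the 76 mm high grey bracket, 40 mm long in x, at the tube's inner end. It clamps the fixed 22 mm square steel tube on which the sleeve slides; how deep the tube sits in it varies by up to 32 mm and is not known.
- v_block (a point): where a seated bar's axis passes the middle of the V-block, jig axes. The V-block is 44 mm long in x with a 3 mm saw slot across its middle and two pairs of guide cheeks, 88 mm high above the bench, 24 mm either side of the bar line.
- v_rest (a point): where a seated bar's axis passes the middle of the second V-rest, 20 mm long in x, 165 mm further out. Each V is 34 mm wide at its mouth (42 mm outside), open upward, its top about 65 mm above the bench. Between V-block and V-rest is 133 mm of open space down to the base plate, for fingers round the bar.
- sleeve_mid (a point): middle, on the axis, of the sliding sleeve: grey square steel tube 30 x 30 mm, 190 mm long, jig axes. It slides only along the jig's x on the fixed tube, with 3 to 6 N of drag, and stays where it is left. Both its sides are free for gripping. Once the button is through a hole, it is locked both ways with 2 mm of play.
- next_hole (a point): the hole to be found, at the sleeve's top face: the third from the stop end of a row of four 11 mm holes, 50 mm apart. The sleeve was left between holes, with the button trapped inside under the solid wall between this hole and the one 50 mm further out. How far to draw, some 5 to 45 mm, cannot be read from outside; it must be felt.
- stop (a point): point on the stop plate's inner face where the bar's centre line meets it, jig axes; the bar comes from its -x side. The plate is 8 mm thick, 125 mm wide, its top 77 mm above the bench, and welded to the sleeve's outer end; this point is 95 mm in x, 90 mm in y and 4 mm in z from sleeve_mid.
- button (a joint): the round-headed spring button, 9 mm across, on the fixed tube: 0 = fully out, its head 5 mm proud of the sleeve's top; 0.008 m = pressed in under the sleeve's wall (7 N spring). It pops up by itself when a hole comes over it. A load above 15 N on it damages it.
- long_bar_center (a point): middle, on the axis, of the long bar: round bare steel, 14 mm diameter, 300 mm long, 0.25 to 0.5 kg, both ends alike, x along the bar. It lies level in slots of the wooden rack, axis 50 mm above the bench. About its middle, between the rack's two 55 mm high battens, 120 mm are open down to 12 mm above the bench.
- short_bar_center (a point): the middle of the short bar, 14 mm diameter, 190 mm long, lying parallel to the long one in the same rack, 64 mm from it; to be left alone.
- tin: a lidded metal tin, 60 mm diameter, 45 mm high, near the robot; to be left alone. Origin under its centre.
- hacksaw: a hacksaw lying flat beyond the jig, 330 mm long; to be left alone. Origin at the blade.

How it is judged (in metres and radians):
On the way, in this order (a step that is already met when the one before it is completed fails the run):
1. the button has popped up through the next hole out (value of joint button below 0.0015 m and x of stop in the frame of jig between 0.135 and 0.175 m), for 0.2 s.
2. the long bar lies in the V-rests with its end against the stop plate (x of long_bar_center in the frame of stop between -0.153 and -0.147 m and y of long_bar_center in the frame of stop between -0.004 and 0.004 m and z of long_bar_center in the frame of stop between -0.004 and 0.004 m and angle between the x axis of long_bar_center and the x axis of jig, either way round below 0.03 rad), for 0.2 s.
At the end, for the whole second after the job is handed in: the button stands up through the next hole out (within 1.5 mm of fully out); the long bar lies at rest in both V-rests (its middle within 4 mm of the bar line sideways and in height, within 0.03 rad of the jig's axis) with its end within 3 mm of the stop plate; the robot has let go (all of step 1 and all of step 2 and linear speed of long_bar below 0.01 m/s); the robot touches nothing.
It fails at once if the button is forced: more than 15 N between it and the sleeve (contact force between button and sleeve above 15 N).
It fails at once if the short bar is moved by more than 20 mm (distance of short_bar_center from where it was at the start of the episode above 0.02 m).
It fails at once if the tin or the hacksaw is moved by more than 30 mm (distance of any of tin, hacksaw from where it was at the start of the episode above 0.03 m).
It also fails if it takes over 66 s, if anything falls off the work surface, if the arm or the gripper's body presses on something with over 40 N, if the wrist force passes 120 N, or if a joint passes its speed limit or range.

ROBOT

A 6-joint arm with a two-finger parallel gripper is mounted at the origin on the work surface. World frame = base frame: x ahead of the robot, y to its left, z up, the work surface at z = 0. Lengths are in mm, angles in rad, forces in N, time in s.
With the tool pointing down it reaches from about 400 to 925 mm from the base axis. Payload 12.5 kg.
Tool frame: the origin (TCP) lies at the very end of the fingers, on their centre line; the grasp point (between the pads) lies 19 mm behind it; z points along the fingers, y is the line along which they close (so a half turn about z gives the same grasp; the last joint's range is limited). The gripper opens to 95 mm and grips with 3 to 60 N. Pads are 20 mm wide; open, the fingers measure 119 mm over their backs; the gripper's body (75 mm by 180 mm) begins 59 mm behind the grasp point.
Start: joints at [1.085, 0.491, 1.559, -0, 1.092, -0.106], TCP at [231.696, 580.489, 180.761] pointing down, gripper open.
Joint ranges: [-3.1, 3.1], [-0.84, 2.19], [0.05, 2.79], [-1.13, 4.28], [0.06, 2.93], [-2.69, 2.69]. Speed limits (rad/s): [2.22, 2.22, 2.79, 3.14, 3.14, 3.14].

INTERFACE

Orientations are given as [roll, pitch, yaw] about the fixed x, y, z axes, in that order (R = Rz(yaw) Ry(pitch) Rx(roll)).
In Python, from cell import state, imaging, env, spot_in, mark_of gives the robot as it stands. The module is installed in compiled form; this text tells all that it offers.
- The arm moves only by the tool step_arm, never from a script. Its argument "increments" is a list of rows, each an object with "slide": the shift along the tool's x, y, z in m, a list of three; "roll": the turn about the tool's z in rad. A call has 1 to 5 rows; each row is the pose to reach, as a shift and turn from the pose commanded when the call began, along the tool's axes at that moment; what a row does not reach only later rows make up. A row lasts 1/8 s, in which the tool goes at most 62.5 mm and 10.7 degrees, less where a joint would pass 70% of its speed; a pose out of reach is approached as far as the arm can. A call with a gripper value outside its range is refused whole. "fingers" is the opening, from 0 (shut) to 1 (fully open), set as the call begins (left out, the last holds). The fingers move at their own pace and stop on an object; the grip force is fixed at half the most. Time passes only in rows, so rows that repeat a pose let the fingers close. It gives the time, the measured TCP pose, the force, the opening and the grip force at its end, in the units of the state.
- state(): the state, without advancing time (a new reading comes with each control period).
- imaging.read_camera(name): name is "scene" or "top" or "wrist"; returns a dict with "color" (400x640x3 uint8, red, green, blue), "z_map" (400x640 float32, mm along the optical axis (not along the pixel's ray), 0 where there is no reading), "intrinsics" (3x3 intrinsics, pixels), "distortion" ([k1, k2, p1, p2, k3] as OpenCV has them; the pictures are not rectified), "camera_from_world" (4x4, takes a point from world to camera coordinates). Camera axes: x right, y up, looking along -z (the intrinsics and any distortion apply to the point x, -y, -z); pixel columns grow to the right and rows downward; lengths in mm; the calibration is good to about 2 mm. A picture is of the moment at which its call begins.
- env.job_done(): hands the job in; it is judged then, once.
Trained networks look in the newest picture that a camera, given by its name, has taken for a name from the list of things; names that differ only in an ending like _2 or _b are one class to them, and where a whole thing is asked for, a point or a joint stands for the part that bears it (a point fixed in the world has none). Each returns a list of dicts, best first, with "confidence" (0 to 1); they miss things now and then, are a little off and sometimes report something else, mostly with a low value. They report only what shows in the picture. A call takes as long as a camera call.
- spot_in(camera, target): "bbox" ([left, top, right, bottom] in pixels, round what is visible of it).
- mark_of(camera, target): "uv" ([column, row] in pixels: a listed point, or the origin of a listed thing).
The state is a dict: "t": time; "joints": joint angles; "qvel": joint speeds; "tau": joint torques, N m; "eef_pos": TCP position; "tcp_rot": TCP orientation; "ft_force": force on the tool from outside, world axes, zero at the start; "moment": the same for the moment, N m; "opening": opening from 0.0 (shut) to 1.0 (fully open); "grip_force": force on a finger pad.
Only numpy, scipy, OpenCV 4.12 (cv2) and the standard library are available. Lean on these libraries where they do the work, as an engineer would, in place of code of your own. Each camera call takes 0.05 s, during which the arm holds its last target. There are 200 camera calls.

## Working session

There is one attempt and no reset: what is moved stays moved. The work goes in short steps, Python scripts to look and compute and a tool call to move; the robot and the scene stay as the last step left them, time stands still between calls to the robot, and variables do not carry over. Pictures are saved under pics/ and viewed, at most 10 in all, crops included, and the job is handed in when it is done.

Besides the shell and the picture viewer there is one more tool, called after "Call:" as a command line: name --argument value ..., lists and objects as JSON in quotes. step_arm: Moves the arm, as the interface text tells. Its arguments: {"type":"object","properties":{"increments":{"type":"array"},"fingers":{"type":"number"}},"required":["increments"]}

```bash
mkdir -p pics; cat > h.py <<'E'
import numpy as np, cv2
from cell import state, imaging, env, spot_in, mark_of
def w2p(c,P):
    T=c["camera_from_world"]; p=np.atleast_2d(P)@T[:3,:3].T+T[:3,3]
    q=p*[1,-1,-1]
    return cv2.projectPoints(q.astype(float),np.zeros(3),np.zeros(3),np.array(c["intrinsics"],float),np.array(c["distortion"],float))[0][:,0]
def ray(c,uv):
    T=np.array(c["camera_from_world"]); u=cv2.undistortPoints(np.array([[uv]],float),np.array(c["intrinsics"],float),np.array(c["distortion"],float))[0,0]
    d=np.array([u[0],-u[1],-1.]); R=T[:3,:3]; return -R.T@T[:3,3], R.T@d
def atz(c,uv,z):
    o,d=ray(c,uv); return o+d*(z-o[2])/d[2]
def bydepth(c,uv):
    o,d=ray(c,uv); u,v=int(round(uv[0])),int(round(uv[1])); p=c["z_map"][max(v-2,0):v+3,max(u-2,0):u+3]; p=p[p>0]
    return o+d*np.median(p) if p.size else None
E
cat > a.py <<'E'
from h import *
np.set_printoptions(precision=1,suppress=True)
print(state())
Z=dict(jig=0,bracket=38,v_block=56,v_rest=56,sleeve_mid=52,next_hole=67,stop=56,long_bar_center=50,short_bar_center=50,tin=0,hacksaw=0)
for n in ["top","scene"]:
    c=imaging.read_camera(n); cv2.imwrite(f"pics/{n}0.png",c["color"][:,:,::-1])
    for k,z in Z.items():
        for m in mark_of(n,k)[:1]:
            print(n,k,np.array(m["uv"]),round(m["confidence"],2),atz(c,m["uv"],z),bydepth(c,m["uv"]))
E
python3 a.py
```

```text
{'t': 0.0, 'joints': array([ 1.1,  0.5,  1.6, -0. ,  1.1, -0.1]), 'qvel': array([-0., -0., -0.,  0.,  0.,  0.]), 'tau': array([  0. , -61.3, -25.8,   0.1,   0. ,  -0. ]), 'eef_pos': array([231.6, 580.2, 180.2]), 'tcp_rot': array([-3.1, -0. ,  2.8]), 'ft_force': array([-0.1,  0.1,  0.1]), 'moment': array([-0.1, -0. , -0. ]), 'grip_force': 0.0, 'opening': 0.9996212667095855}
top jig [255.  207.3] 0.72 [523.2  89.    0. ] [521.4  87.7  11.3]
top bracket [315.1 180.6] 0.79 [586.5 -70.3  38. ] [578.2 -69.9  76.5]
top v_rest [226.  216.7] 0.64 [490.5 155.8  56. ] [490.8 156.1  54. ]
top sleeve_mid [241.5 181.6] 0.74 [581.9 118.8  52. ] [578.8 116.7  66.6]
top next_hole [252.7 180.4] 0.9 [581.6  88.2  67. ] [581.8  88.3  66.1]
top stop [203.  220.8] 0.65 [480.2 214.2  56. ] [478.3 210.8  71. ]
top long_bar_center [411.3 183. ] 0.86 [ 576.6 -318.5   50. ] [ 575.4 -317.2   56. ]
top short_bar_center [384.4 180.4] 0.67 [ 583.7 -248.8   50. ] [ 583.7 -248.8   50. ]
top tin [182.8 288.1] 0.7 [311.2 275.    0. ] [311.6 263.1  45.3]
top hacksaw [196.2 127.7] 0.85 [745.5 255.4   0. ] [744.4 254.6   3.3]
scene jig [369.6 192. ] 0.93 [538.8  90.3   0. ] [572.   59.2  66.8]
scene bracket [324.9 219.3] 0.74 [571.5 -61.1  38. ] [590.1 -72.9  76.6]
scene v_block [330.6 182.7] 0.86 [498.4  -4.   56. ] [516.7 -16.   87.5]
scene v_rest [378.8 153.3] 0.74 [478.7 149.8  56. ] [477.  151.4  53.1]
scene sleeve_mid [391.4 186.8] 0.89 [577.5 121.   52. ] [584.8 112.9  67.1]
scene next_hole [378.6 186.1] 0.87 [568.3  87.2  67. ] [567.9  87.6  66.2]
scene stop [399.4 146. ] 0.78 [484.2 210.5  56. ] [484.2 210.5  56. ]
scene long_bar_center [222.3 271.2] 0.68 [ 582.4 -320.9   50. ] [ 584.6 -320.9   54.8]
scene short_bar_center [470.9 226.2] 0.73 [756.7 221.8  50. ] [744.1 253.    2.3]
scene tin [381.3 115. ] 0.63 [329.2 268.4   0. ] [340.1 258.4  14.8]
scene hacksaw [469.3 226.8] 0.85 [742.9 249.9   0. ] [743.7 247.8   3.3]
```

```bash
python3 - <<'E'
import cv2
a=cv2.imread("pics/top0.png")[90:310,150:470]; cv2.imwrite("pics/t1.png",cv2.resize(a,(800,550),interpolation=2))
E
```

```text
(no output)
```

View pics/t1.png

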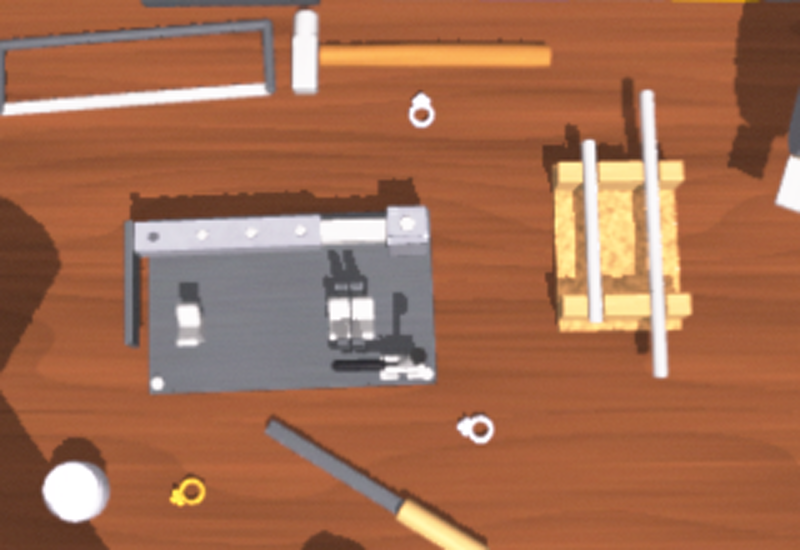

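View pics/scene0.png

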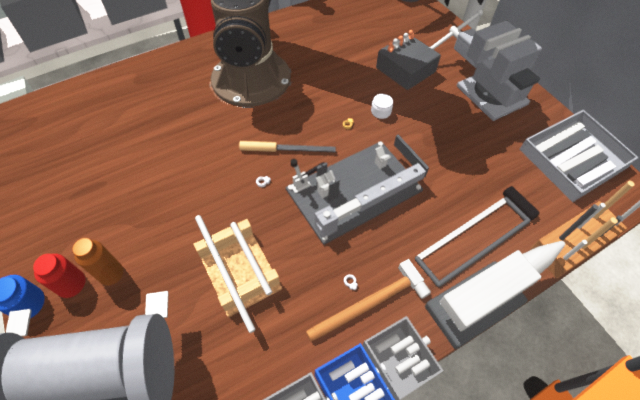

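The top crop shows the jig with its x axis pointing left in the picture (about world +y, tilted slightly). The sleeve row runs from (145,237) to (320,228), the bracket is at (408,224) and the stop plate at (132,285). The V-rest is at (188,325), the V-block at (350,318) and the long bar is the right-hand one, from (648,95) to (660,375). The scene view agrees with this. Its short_bar detection landed on the hacksaw, so I'll ignore that one.

```bash
cat > b.py <<'E'
from h import *
np.set_printoptions(precision=3,suppress=True)
s=state();print(s["eef_pos"],s["tcp_rot"],s["joints"])
def cloud(c):
    h,w=c["z_map"].shape; v,u=np.mgrid[:h,:w]
    q=cv2.undistortPoints(np.stack([u,v],-1).reshape(-1,1,2).astype(float),np.array(c["intrinsics"],float),np.array(c["distortion"],float))[:,0]
    z=c["z_map"].reshape(-1); T=np.array(c["camera_from_world"]); p=np.c_[q[:,0]*z,-q[:,1]*z,-z][z>0]
    return (p-T[:3,3])@T[:3,:3]
def rect(P,lo,hi,zl,zh):
    m=(P[:,0]>lo[0])&(P[:,0]<hi[0])&(P[:,1]>lo[1])&(P[:,1]<hi[1])&(P[:,2]>zl)&(P[:,2]<zh); Q=P[m]
    r=cv2.minAreaRect(Q[:,:2].astype(np.float32)); l=cv2.fitLine(Q[:,:2].astype(np.float32),cv2.DIST_HUBER,0,.01,.01).ravel()
    return len(Q),np.array(r[0]),np.array(r[1]),"yaw",np.arctan2(l[1],l[0]),"mean",Q.mean(0)
if __name__=="__main__":
  for n in ["top","scene"]:
    P=cloud(imaging.read_camera(n))
    print(n,"sleeve",*rect(P,(545,5),(620,205),64,71))
    print(n,"stop",*rect(P,(400,195),(620,245),72,82))
    print(n,"bracket",*rect(P,(540,-110),(630,-30),72,82))
    print(n,"vrest",*rect(P,(460,135),(530,180),57,70))
    print(n,"vblock",*rect(P,(460,-50),(535,40),72,92))
    print(n,"long",*rect(P,(380,-360),(760,-292),53,61))
E
python3 b.py
```

```text
[231.684 580.493 180.76 ] [ 3.142 -0.     2.762] [ 1.085  0.491  1.559  0.     1.092 -0.106]
top sleeve 703 [575.535 105.274] [ 31.208 198.392] yaw -1.5410583 mean [574.896 112.641  67.172]
top stop 158 [524.84  213.373] [125.557  12.386] yaw 0.03595519 mean [524.297 215.715  76.682]
top bracket 213 [581.256 -63.432] [39.598 37.995] yaw -0.8328402 mean [579.993 -63.22   76.206]
top vrest 54 [483.679 157.808] [40.649 17.809] yaw 0.0070255916 mean [485.217 157.63   61.4  ]
top vblock 59 [490.416  -6.056] [61.232 25.357] yaw 0.05731451 mean [496.991  -6.406  86.831]
top long 621 [ 578.998 -321.497] [ 57.859 300.399] yaw 0.008735145 mean [ 577.171 -319.108   55.977]
scene sleeve 766 [575.714 104.916] [ 33.099 198.564] yaw -1.558283 mean [575.819 107.993  66.829]
scene stop 165 [524.761 214.668] [126.004  11.734] yaw 0.040819928 mean [526.798 214.074  76.149]
scene bracket 256 [580.45 -65.2 ] [39.523 41.269] yaw 0.94006747 mean [581.587 -66.146  76.44 ]
scene vrest 55 [485.585 155.794] [41.762 22.361] yaw -0.01890117 mean [484.584 155.391  60.159]
scene vblock 123 [489.97   -9.613] [60.296 26.309] yaw 0.079254754 mean [494.146 -10.011  82.743]
scene long 1083 [ 579.011 -322.171] [299.113  60.78 ] yaw 0.008468678 mean [ 584.967 -320.518   55.778]
```

Call:
step_arm --increments '[{"slide":[-0.049,-0.0305,0],"roll":0.115},{"slide":[-0.098,-0.061,0],"roll":0.23},{"slide":[-0.147,-0.0915,0],"roll":0.345},{"slide":[-0.196,-0.122,0],"roll":0.46},{"slide":[-0.245,-0.1525,0],"roll":0.58}]' --fingers 0.6

```text
t: 1.92
eef_pos: [403.6, 346.5, 181.0]
tcp_rot: [3.141, -0.0, 2.178]
ft_force: [1.6, 0.2, 0.6]
opening: 0.604
grip_force: 0.0
```

```bash
cat > go.py <<'E'
import sys; from h import *
s=state(); x,y,z,yaw=map(float,sys.argv[1:5]); p=s["eef_pos"]; a=s["tcp_rot"][2]; d=np.array([x,y])-p[:2]
r=(a-yaw+np.pi/2)%np.pi-np.pi/2 if len(sys.argv)<6 else a-yaw
print("t",s["t"],p.round(1),s["tcp_rot"].round(3),"slide",(np.array([d@[np.cos(a),np.sin(a)],d@[np.sin(a),-np.cos(a)],p[2]-z])/1000).round(4),"roll",round(r,3),"F",s["ft_force"].round(1),"q6",s["joints"][5].round(2))
E
python3 go.py 575 115 110 1.605
```

```text
t 1.925 [403.6 346.5 181. ] [ 3.141 -0.     2.178] slide [-0.2879  0.0086  0.071 ] roll 0.573 F [1.6 0.2 0.6] q6 -0.02
```

Call:
step_arm --increments '[{"slide":[-0.058,0.0017,0.012],"roll":0.115},{"slide":[-0.115,0.0034,0.024],"roll":0.23},{"slide":[-0.173,0.005,0.036],"roll":0.345},{"slide":[-0.23,0.007,0.048],"roll":0.46},{"slide":[-0.288,0.0086,0.06],"roll":0.573}]'

```text
t: 2.55
eef_pos: [576.0, 115.4, 120.5]
tcp_rot: [3.141, -0.0, 1.605]
ft_force: [0.3, 0.8, -0.0]
opening: 0.599
grip_force: 0.0
```

```bash
python3 - <<'E'
from b import *
c=imaging.read_camera("wrist"); cv2.imwrite("pics/w1.png",c["color"][:,:,::-1])
P=cloud(c); print(c["camera_from_world"])
for a,b in [((540,30),(610,100)),((540,130),(610,190)),((540,30),(610,190))]:
    try: print(*rect(P,a,b,64,71))
    except Exception as e: print(e)
for k,z in dict(next_hole=67,v_rest=56,stop=56,sleeve_mid=52).items():
    for m in mark_of("wrist",k)[:1]: print(k,np.array(m["uv"]),m["confidence"],atz(c,m["uv"],z))
E
python3 go.py 575 115 110 1.605
```

```text
[576.048 115.416 120.498] [ 3.141 -0.     1.605] [0.085 0.504 1.72  0.    0.917 0.051]
[[   0.999    0.034    0.001 -580.527]
 [  -0.033    0.961   -0.274  -77.094]
 [  -0.01     0.274    0.962 -358.32 ]
 [   0.       0.       0.       1.   ]]
1704 [577.226  69.157] [29.998 62.397] yaw -1.4429694 mean [577.052  70.3    66.394]
2304 [573.993 160.136] [30.049 60.225] yaw -1.5037119 mean [573.927 161.616  66.586]
5054 [575.597 114.096] [ 30.063 152.35 ] yaw -1.5376726 mean [575.329 121.199  66.507]
next_hole [311.1 226.8] 0.68 [574.564  92.637  67.   ]
v_rest [211.6 151.4] 0.68 [483.472 157.346  56.   ]
stop [207.2  86.5] 0.95 [483.211 211.617  56.   ]
sleeve_mid [314.6 195.4] 0.86 [576.924 118.701  52.   ]
t 2.8 [574.7 117.2 120.7] [-3.141 -0.     1.609] slide [-0.0022  0.0003  0.0107] roll 0.004 F [-0.7 -0.2  0.2] q6 0.05
```

View pics/w1.png

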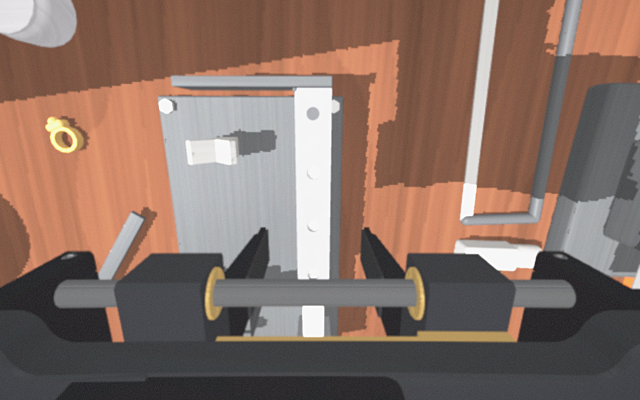

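The wrist view shows the sleeve centred between the fingers, with its holes at rows 113, 174, 226 and 273. The third hole is at (312,226), and the stop plate is at row 82. Descending to grip.

Call:
step_arm --increments '[{"slide":[-0.001,0.0005,0.042],"roll":0},{"slide":[-0.001,0.0005,0.08],"roll":0},{"slide":[-0.001,0.0005,0.084],"roll":0}]'

```text
t: 3.18
eef_pos: [573.8, 117.3, 35.4]
tcp_rot: [-3.138, 0.0, 1.611]
ft_force: [0.1, 0.3, 0.3]
opening: 0.597
grip_force: 0.0
```

Call:
step_arm --increments '[{"slide":[0,0,0],"roll":0},{"slide":[0,0,0],"roll":0},{"slide":[0,0,0],"roll":0},{"slide":[0,0,0],"roll":0}]' --fingers 0.2

```text
t: 3.68
eef_pos: [575.7, 116.1, 37.4]
tcp_rot: [3.141, -0.0, 1.609]
ft_force: [-0.7, 0.1, -0.6]
opening: 0.241
grip_force: 0.0
```

Call:
step_arm --increments '[{"slide":[0,0,0],"roll":0},{"slide":[0,0,0],"roll":0}]' --fingers 0

```text
t: 3.92
eef_pos: [575.5, 116.0, 36.8]
tcp_rot: [3.142, -0.0, 1.609]
ft_force: [-0.8, -0.4, -0.9]
opening: 0.047
grip_force: 0.0
```

```bash
python3 - <<'E'
from b import *
c=imaging.read_camera("wrist"); d=imaging.read_camera("scene")
cv2.imwrite("pics/w2.png",np.hstack([cv2.resize(c["color"][:,:,::-1],(400,250)),cv2.resize(d["color"][100:290,230:530,::-1],(400,250))]))
P=cloud(d); print(*rect(P,(545,125),(620,205),60,71))
s=state(); print(s["opening"],s["eef_pos"],s["grip_force"])
E
```

```text
[575.537 116.045  36.78 ] [ 3.142 -0.     1.609] [0.086 0.616 1.788 0.    0.737 0.048]
113 [572.59  161.527] [22.717 77.751] yaw -1.214993 mean [573.526 162.279  66.45 ]
0.009849062119107459 [575.489 116.066  36.698] 0.0
```

View pics/w2.png

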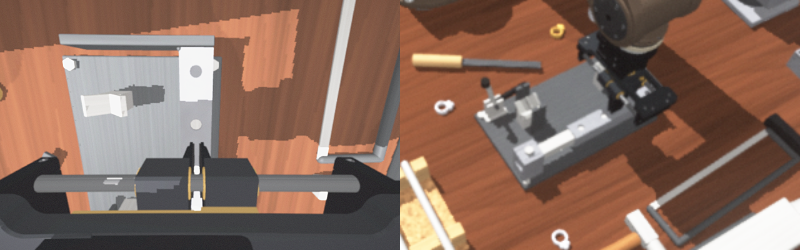

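```bash
python3 - <<'E'
from b import *
for n in ["wrist","scene"]:
    c=imaging.read_camera(n); cv2.imwrite(f"pics/{n}3.png",c["color"][:,:,::-1]); P=cloud(c)
    m=(abs(P[:,0]-575)<12)&(abs(P[:,1]-116)<60)
    Q=P[m]
    for y in range(56,176,8):
        q=Q[abs(Q[:,1]-y)<4]; 
        if len(q): print(n,y,len(q),np.percentile(q[:,2],[2,25,50,75,98]).round(0))
a=cv2.imread("pics/wrist3.png")[170:370,200:440]; cv2.imwrite("pics/w4.png",cv2.resize(a,(720,600),interpolation=2))
print(state())
E
```

```text
[575.489 116.066  36.698] [-3.142 -0.     1.609] [0.086 0.616 1.788 0.    0.737 0.048]
wrist 56 48 [66. 66. 67. 67. 67.]
wrist 64 22 [65. 66. 66. 67. 68.]
wrist 72 3 [66. 66. 66. 67. 67.]
wrist 88 12 [62. 62. 62. 63. 63.]
wrist 96 17 [62. 62. 63. 63. 67.]
wrist 104 58 [ 66.  67. 125. 125. 126.]
wrist 112 113 [ 66.  66.  67. 125. 147.]
wrist 120 212 [ 65.  66.  67.  67. 146.]
wrist 128 1342 [ 66.  67.  88. 102. 160.]
wrist 136 3136 [ 65. 171. 172. 176. 193.]
wrist 144 8810 [ 64. 172. 186. 192. 196.]
wrist 152 3352 [ 66. 156. 164. 170. 172.]
wrist 160 547 [65. 66. 67. 67. 68.]
wrist 168 555 [65. 66. 67. 67. 68.]
scene 56 67 [ 11. 389. 412. 422. 428.]
scene 64 119 [ 12.  68. 410. 419. 428.]
scene 72 70 [ 11.  66.  68. 412. 425.]
scene 80 177 [ 13. 156. 171. 253. 386.]
scene 88 164 [ 14. 171. 188. 202. 387.]
scene 96 137 [ 12.  67. 207. 384. 387.]
scene 104 140 [ 13.  70.  97. 384. 386.]
scene 112 75 [ 12.  70. 384. 386. 387.]
scene 120 75 [ 11.  67. 385. 386. 387.]
scene 128 62 [ 11.  70. 385. 386. 387.]
scene 136 63 [ 11.  67. 385. 386. 387.]
scene 144 52 [ 11. 384. 385. 386. 387.]
scene 152 67 [  9.  67. 385. 386. 388.]
scene 160 188 [ 11. 388. 397. 405. 418.]
scene 168 75 [ 10. 399. 406. 413. 419.]
{'t': 4.125, 'joints': array([0.087, 0.616, 1.788, 0.   , 0.737, 0.048]), 'qvel': array([ 0.001,  0.001, -0.004, -0.001,  0.   , -0.   ]), 'tau': array([ -0.006, -61.719, -18.315,   0.057,   0.033,   0.   ]), 'eef_pos': array([575.478, 116.11 ,  36.695]), 'tcp_rot': array([-3.142, -0.   ,  1.609]), 'ft_force': array([-0.139, -0.077,  0.785]), 'moment': array([-0.115,  0.058,  0.001]), 'grip_force': 0.0, 'opening': 0.006053244134988728}
```

View pics/w4.png

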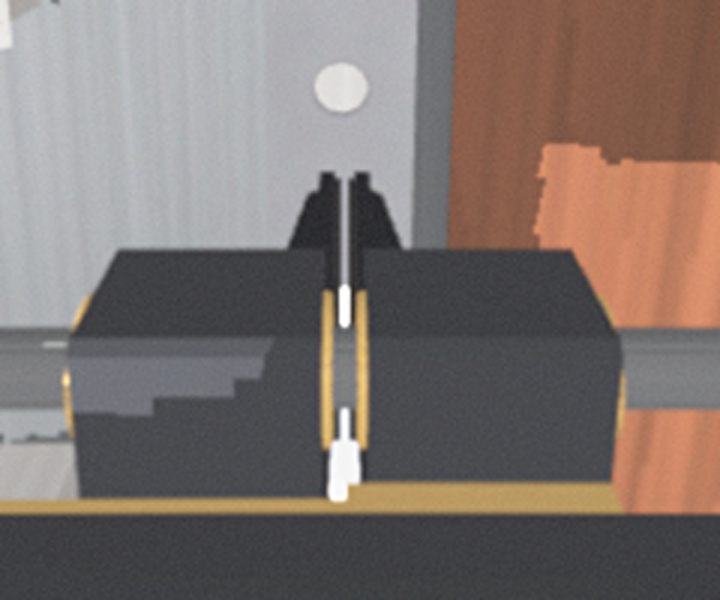

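```bash
python3 - <<'E'
from b import *
c=imaging.read_camera("wrist")
for u in (309,321,304):
  for v in (226,228,230,234,240,246,250,254,258,262,268,280,300):
    o,d=ray(c,(u,v)); print(u,v,c["color"][v,u],(o+d*c["z_map"][v,u]).round(0))
E
```

```text
[575.478 116.11   36.695] [-3.142 -0.     1.609] [0.087 0.616 1.788 0.    0.737 0.048]
309 226 [171 172 177] [572. 126.  67.]
309 228 [39 41 44] [573. 127.  73.]
309 230 [41 38 41] [573. 127.  76.]
309 234 [43 40 45] [573. 127.  82.]
309 240 [45 46 49] [573. 127.  90.]
309 246 [49 50 50] [573. 127.  98.]
309 250 [44 43 48] [573. 126. 102.]
309 254 [57 57 59] [573. 150. 154.]
309 258 [57 55 59] [573. 150. 156.]
309 262 [60 62 64] [573. 148. 156.]
309 268 [153 129  83] [573. 149. 161.]
309 280 [212 175 107] [573. 148. 166.]
309 300 [233 197 123] [574. 143. 169.]
321 226 [169 167 175] [580. 126.  67.]
321 228 [57 59 62] [580. 127.  73.]
321 230 [44 46 49] [580. 127.  76.]
321 234 [44 45 45] [580. 127.  82.]
321 240 [45 45 46] [579. 127.  90.]
321 246 [42 42 47] [579. 127.  97.]
321 250 [47 46 50] [579. 127. 103.]
321 254 [63 65 68] [577. 150. 154.]
321 258 [65 63 69] [577. 150. 157.]
321 262 [64 62 68] [577. 151. 160.]
321 268 [86 77 68] [577. 150. 163.]
321 280 [113  94  74] [577. 150. 170.]
321 300 [146 125  94] [577. 145. 171.]
304 226 [176 177 180] [569. 126.  67.]
304 228 [178 176 180] [569. 124.  66.]
304 230 [177 178 182] [569. 123.  67.]
304 234 [98 98 99] [570. 126.  81.]
304 240 [41 45 44] [570. 127.  92.]
304 246 [42 47 48] [570. 127.  98.]
304 250 [47 48 51] [571. 127. 103.]
304 254 [64 63 65] [572. 150. 154.]
304 258 [60 61 64] [572. 150. 157.]
304 262 [65 64 66] [572. 150. 159.]
304 268 [64 65 68] [572. 150. 164.]
304 280 [66 68 71] [572. 150. 169.]
304 300 [74 74 80] [572. 146. 172.]
```

```bash
python3 - <<'E'
from b import *
c=imaging.read_camera("wrist"); T=np.array(c["camera_from_world"])
c=dict(c); T=T.copy(); R=T[:3,:3]; o=-R.T@T[:3,3]; 
for uv in ((266,230),(364,230)):
  o,d=ray(c,uv); o=o+[-0.8,1.1,84]
  print(uv,(o+d*((127-o[1])/d[1])).round(0), "if y=117", (o+d*((117-o[1])/d[1])).round(0))
E
```

```text
[575.498 116.093  36.699] [-3.142 -0.     1.609] [0.087 0.616 1.788 0.    0.737 0.048]
(266, 230) [546. 127. 159.] if y=117 [542. 117. 135.]
(364, 230) [605. 127. 154.] if y=117 [610. 117. 128.]
```

The wrist views put the visible fingertips about 33 mm above the reported TCP, which fits the fingers closing above the sleeve with no force. I'll open and go 15 mm lower, which is still clear of the base plate either way, then close as a test.

Call:
step_arm --increments '[{"slide":[0,0,0],"roll":0},{"slide":[0,0,0],"roll":0},{"slide":[0,0,0],"roll":0},{"slide":[0,0,0.008],"roll":0},{"slide":[0,0,0.015],"roll":0}]' --fingers 0.6

```text
t: 4.85
eef_pos: [575.7, 116.1, 21.6]
tcp_rot: [3.141, -0.0, 1.609]
ft_force: [-0.2, -1.8, 0.1]
opening: 0.472
grip_force: 0.0
```

Call:
step_arm --increments '[{"slide":[0,0,0],"roll":0},{"slide":[0,0,0],"roll":0},{"slide":[0,0,0],"roll":0},{"slide":[0,0,0],"roll":0}]' --fingers 0.2

```text
t: 5.35
eef_pos: [574.6, 116.1, 21.6]
tcp_rot: [-3.14, -0.0, 1.609]
ft_force: [-4.5, -0.5, 1.3]
opening: 0.315
grip_force: 30.0
```

It now grips at an opening of 0.315, which is 30 mm, with 30 N. So the real tips are about 33 mm above the reported TCP. Drawing slowly.

Call:
step_arm --increments '[{"slide":[0.001,-0.0005,0],"roll":0},{"slide":[0.002,-0.0005,0],"roll":0},{"slide":[0.003,-0.0005,0],"roll":0},{"slide":[0.004,-0.0005,0],"roll":0}]'

```text
t: 5.85
eef_pos: [574.6, 119.3, 21.6]
tcp_rot: [-3.141, 0.001, 1.609]
ft_force: [-2.6, -5.3, 0.4]
opening: 0.313
grip_force: 30.0
```

Call:
step_arm --increments '[{"slide":[0.001,0,0],"roll":0},{"slide":[0.002,0,0],"roll":0},{"slide":[0.002,0,0],"roll":0}]'

```text
t: 6.22
eef_pos: [574.5, 121.7, 21.6]
tcp_rot: [-3.141, 0.0, 1.609]
ft_force: [-3.6, -4.5, -0.2]
opening: 0.312
grip_force: 30.0
```

Call:
step_arm --increments '[{"slide":[0.001,0,0],"roll":0},{"slide":[0.002,0,0],"roll":0},{"slide":[0.002,0,0],"roll":0}]'

```text
t: 6.6
eef_pos: [574.4, 123.8, 21.6]
tcp_rot: [-3.141, 0.0, 1.609]
ft_force: [-2.9, -3.3, -0.5]
opening: 0.309
grip_force: 30.0
```

Call:
step_arm --increments '[{"slide":[0.001,0,0],"roll":0},{"slide":[0.002,0,0],"roll":0},{"slide":[0.002,0,0],"roll":0}]'

```text
t: 6.98
eef_pos: [574.4, 126.0, 21.6]
tcp_rot: [-3.141, 0.0, 1.609]
ft_force: [-3.4, -3.2, -0.0]
opening: 0.311
grip_force: 30.0
```

Call:
step_arm --increments '[{"slide":[0.001,0,0],"roll":0},{"slide":[0.002,0,0],"roll":0},{"slide":[0.002,0,0],"roll":0}]'

```text
t: 7.35
eef_pos: [574.3, 127.9, 21.6]
tcp_rot: [-3.141, 0.0, 1.609]
ft_force: [-2.9, -5.2, 0.7]
opening: 0.315
grip_force: 30.0
```

Call:
step_arm --increments '[{"slide":[0.001,0,0],"roll":0},{"slide":[0.002,0,0],"roll":0},{"slide":[0.002,0,0],"roll":0}]'

```text
t: 7.72
eef_pos: [574.2, 130.0, 21.6]
tcp_rot: [-3.141, 0.0, 1.609]
ft_force: [-3.5, -3.3, -2.1]
opening: 0.311
grip_force: 30.0
```

Call:
step_arm --increments '[{"slide":[0.001,0,0],"roll":0},{"slide":[0.002,0,0],"roll":0},{"slide":[0.002,0,0],"roll":0}]'

```text
t: 8.1
eef_pos: [574.2, 132.1, 21.6]
tcp_rot: [-3.141, -0.0, 1.609]
ft_force: [-3.4, -2.7, -0.2]
opening: 0.312
grip_force: 30.0
```

Call:
step_arm --increments '[{"slide":[0.001,0,0],"roll":0},{"slide":[0.002,0,0],"roll":0},{"slide":[0.002,0,0],"roll":0}]'

```text
t: 8.48
eef_pos: [574.1, 133.9, 21.6]
tcp_rot: [-3.141, 0.0, 1.609]
ft_force: [-3.5, -5.0, -0.9]
opening: 0.314
grip_force: 30.0
```

Call:
step_arm --increments '[{"slide":[0.001,0,0],"roll":0},{"slide":[0.002,0,0],"roll":0},{"slide":[0.002,0,0],"roll":0}]'

```text
t: 8.85
eef_pos: [574.0, 136.0, 21.6]
tcp_rot: [-3.141, 0.0, 1.609]
ft_force: [-4.3, -3.8, 0.0]
opening: 0.316
grip_force: 30.0
```

Call:
step_arm --increments '[{"slide":[0.001,0,0],"roll":0},{"slide":[0.002,0,0],"roll":0},{"slide":[0.002,0,0],"roll":0}]'

```text
t: 9.22
eef_pos: [574.0, 138.1, 21.7]
tcp_rot: [-3.141, -0.0, 1.609]
ft_force: [-3.9, -2.2, -1.4]
opening: 0.313
grip_force: 30.0
```

Call:
step_arm --increments '[{"slide":[0.001,0,0],"roll":0},{"slide":[0.002,0,0],"roll":0},{"slide":[0.002,0,0],"roll":0}]'

```text
t: 9.6
eef_pos: [573.9, 140.0, 21.7]
tcp_rot: [-3.141, 0.0, 1.609]
ft_force: [-4.1, -4.2, -0.4]
opening: 0.315
grip_force: 30.0
```

Call:
step_arm --increments '[{"slide":[0.001,0,0],"roll":0},{"slide":[0.002,0,0],"roll":0},{"slide":[0.002,0,0],"roll":0}]'

```text
t: 9.98
eef_pos: [573.8, 142.0, 21.6]
tcp_rot: [-3.141, 0.0, 1.609]
ft_force: [-3.2, -2.6, -0.5]
opening: 0.311
grip_force: 30.0
```

Call:
step_arm --increments '[{"slide":[0.001,0,0],"roll":0},{"slide":[0.002,0,0],"roll":0},{"slide":[0.002,0,0],"roll":0}]'

```text
t: 10.35
eef_pos: [573.8, 143.9, 21.7]
tcp_rot: [-3.141, 0.0, 1.609]
ft_force: [-3.5, -4.5, -0.3]
opening: 0.316
grip_force: 30.0
```

Call:
step_arm --increments '[{"slide":[0.001,0,0],"roll":0},{"slide":[0.002,0,0],"roll":0},{"slide":[0.002,0,0],"roll":0}]'

```text
t: 10.72
eef_pos: [573.7, 146.1, 21.6]
tcp_rot: [-3.141, -0.0, 1.609]
ft_force: [-3.9, -3.3, -1.4]
opening: 0.313
grip_force: 30.0
```

```bash
cat > k.py <<'E'
from b import *
for n in ("top","scene"):
    P=cloud(imaging.read_camera(n))
    try: print(n,"stop",*rect(P,(400,195),(620,290),72,82))
    except Exception as e: print("no stop")
    # button: strip over the sleeve axis, look for points proud of the top
    ax=575.5-.035*(P[:,1]-117); m=(abs(P[:,0]-ax)<9)&(P[:,1]>-30)&(P[:,1]<125)&(P[:,2]<76)&(P[:,2]>50); Q=P[m]
    for y in range(-30,125,5):
        q=Q[abs(Q[:,1]-y-2.5)<2.5]
        if len(q): print((y,len(q),q[:,2].min().round(),q[:,2].max().round()),end=" ")
    print()
E
python3 k.py
```

```text
[573.68  146.08   21.645] [-3.141 -0.     1.609] [0.138 0.643 1.785 0.    0.714 0.1  ]
no stop
(-30, 14, np.float64(58.0), np.float64(66.0)) (-25, 15, np.float64(55.0), np.float64(69.0)) (-20, 14, np.float64(60.0), np.float64(66.0)) (-15, 14, np.float64(59.0), np.float64(67.0)) (-10, 14, np.float64(58.0), np.float64(68.0)) (-5, 13, np.float64(60.0), np.float64(67.0)) (0, 15, np.float64(60.0), np.float64(65.0)) (5, 14, np.float64(60.0), np.float64(65.0)) (10, 14, np.float64(61.0), np.float64(66.0)) (15, 12, np.float64(56.0), np.float64(65.0)) (20, 13, np.float64(58.0), np.float64(66.0)) (25, 14, np.float64(60.0), np.float64(67.0)) (30, 14, np.float64(59.0), np.float64(65.0)) (35, 14, np.float64(58.0), np.float64(68.0)) (40, 14, np.float64(60.0), np.float64(68.0)) (45, 14, np.float64(59.0), np.float64(67.0)) (50, 14, np.float64(60.0), np.float64(67.0)) (55, 14, np.float64(62.0), np.float64(71.0)) (60, 14, np.float64(64.0), np.float64(70.0)) (65, 14, np.float64(62.0), np.float64(70.0)) (70, 12, np.float64(60.0), np.float64(69.0)) (75, 13, np.float64(61.0), np.float64(70.0)) (80, 13, np.
[... 1149 characters left out ...]
), np.float64(66.0)) (50, 24, np.float64(51.0), np.float64(70.0)) (55, 12, np.float64(66.0), np.float64(70.0)) (60, 13, np.float64(66.0), np.float64(70.0)) (65, 10, np.float64(64.0), np.float64(69.0)) (70, 13, np.float64(61.0), np.float64(68.0)) (75, 10, np.float64(62.0), np.float64(68.0)) (80, 16, np.float64(64.0), np.float64(68.0)) (85, 14, np.float64(64.0), np.float64(69.0)) (90, 13, np.float64(63.0), np.float64(68.0)) (95, 12, np.float64(65.0), np.float64(68.0)) (100, 16, np.float64(64.0), np.float64(69.0)) (105, 10, np.float64(65.0), np.float64(69.0)) (110, 12, np.float64(64.0), np.float64(68.0)) (115, 12, np.float64(64.0), np.float64(69.0)) (120, 11, np.float64(61.0), np.float64(71.0))
```

The sleeve has followed by about 30 mm and the button isn't through yet, so I'll continue.

Call:
step_arm --increments '[{"slide":[0.001,0,0],"roll":0},{"slide":[0.002,0,0],"roll":0},{"slide":[0.002,0,0],"roll":0}]'

```text
t: 11.2
eef_pos: [573.6, 148.5, 21.7]
tcp_rot: [-3.141, -0.001, 1.609]
ft_force: [-3.6, 0.8, -1.9]
opening: 0.31
grip_force: 30.0
```

Call:
step_arm --increments '[{"slide":[0.0005,0,0],"roll":0},{"slide":[0.0005,0,0],"roll":0}]'

```text
t: 11.45
eef_pos: [573.6, 148.9, 21.7]
tcp_rot: [-3.141, -0.0, 1.609]
ft_force: [-4.5, 3.0, -3.1]
opening: 0.315
grip_force: 30.0
```

Call:
step_arm --increments '[{"slide":[0.0005,0,0],"roll":0},{"slide":[0.0005,0,0],"roll":0}]'

```text
t: 11.7
eef_pos: [573.6, 149.3, 21.7]
tcp_rot: [-3.141, -0.0, 1.609]
ft_force: [-5.2, 3.6, -2.6]
opening: 0.309
grip_force: 30.0
```

Call:
step_arm --increments '[{"slide":[0.0005,0,0],"roll":0},{"slide":[0.001,0,0],"roll":0}]'

```text
t: 11.95
eef_pos: [573.6, 150.3, 21.6]
tcp_rot: [-3.141, -0.0, 1.609]
ft_force: [-5.1, 2.5, -2.6]
opening: 0.315
grip_force: 30.0
```

Call:
step_arm --increments '[{"slide":[0.0005,0,0],"roll":0},{"slide":[0.001,0,0],"roll":0}]'

```text
t: 12.2
eef_pos: [573.5, 150.8, 21.6]
tcp_rot: [-3.141, 0.0, 1.609]
ft_force: [-5.1, -3.2, -2.3]
opening: 0.315
grip_force: 30.0
```

Call:
step_arm --increments '[{"slide":[0.0005,0,0],"roll":0},{"slide":[0.0005,0,0],"roll":0}]'

```text
t: 12.45
eef_pos: [573.5, 151.1, 21.6]
tcp_rot: [-3.141, 0.0, 1.609]
ft_force: [-4.6, -2.2, -2.7]
opening: 0.312
grip_force: 30.0
```

Call:
step_arm --increments '[{"slide":[0,0,0],"roll":0},{"slide":[0,0,0],"roll":0},{"slide":[0,0,0],"roll":0},{"slide":[0,0,-0.04],"roll":0},{"slide":[0,0,-0.09],"roll":0}]' --fingers 0.6

```text
t: 13.08
eef_pos: [573.5, 151.5, 112.2]
tcp_rot: [-3.14, 0.0, 1.609]
ft_force: [0.6, -0.4, 0.7]
opening: 0.598
grip_force: 0.0
```

Call:
step_arm --increments '[{"slide":[-0.05,0,0],"roll":0},{"slide":[-0.11,0,0],"roll":0},{"slide":[-0.16,0,0],"roll":0},{"slide":[-0.16,0,0],"roll":0}]'

```text
t: 13.58
eef_pos: [580.2, -11.3, 111.9]
tcp_rot: [3.14, 0.0, 1.605]
ft_force: [0.4, 0.4, -0.2]
opening: 0.6
grip_force: 0.0
```

```bash
python3 - <<'E'
from b import *
c=imaging.read_camera("wrist"); cv2.imwrite("pics/w5.png",cv2.resize(c["color"][20:320,160:480,::-1],(640,600)))
P=cloud(c); print("stop",*rect(P,(400,195),(620,290),72,82))
for k,z in dict(next_hole=67,v_rest=56,stop=56,button=70).items():
    for m in mark_of("wrist",k)[:1]: print(k,np.array(m["uv"]),m["confidence"],atz(c,m["uv"],z))
ax=575.5-.035*(P[:,1]-117); m=(abs(P[:,0]-ax)<10)&(P[:,1]>80)&(P[:,1]<240)&(P[:,2]<76)&(P[:,2]>50); Q=P[m]
for y in range(80,240,4):
    q=Q[abs(Q[:,1]-y-2)<2]
    if len(q): print(y,len(q),q[:,2].min().round(),q[:,2].max().round(),end="; ")
E
```

```text
[580.172 -11.335 111.938] [3.14  0.    1.605] [-0.133  0.506  1.747 -0.     0.888 -0.167]Traceback (most recent call last):
  File "<stdin>", line 3, in <module>
  File "b.py", line 11, in rect
    r=cv2.minAreaRect(Q[:,:2].astype(np.float32)); l=cv2.fitLine(Q[:,:2].astype(np.float32),cv2.DIST_HUBER,0,.01,.01).ravel()
                                                     ~~~~~~~~~~~^^^^^^^^^^^^^^^^^^^^^^^^^^^^^^^^^^^^^^^^^^^^^^^^^^^^^
cv2.error: OpenCV(4.12.0) /io/opencv/modules/imgproc/src/linefit.cpp:50: error: (-215:Assertion failed) count > 0 in function 'fitLine2D_wods'
```

View pics/w5.png

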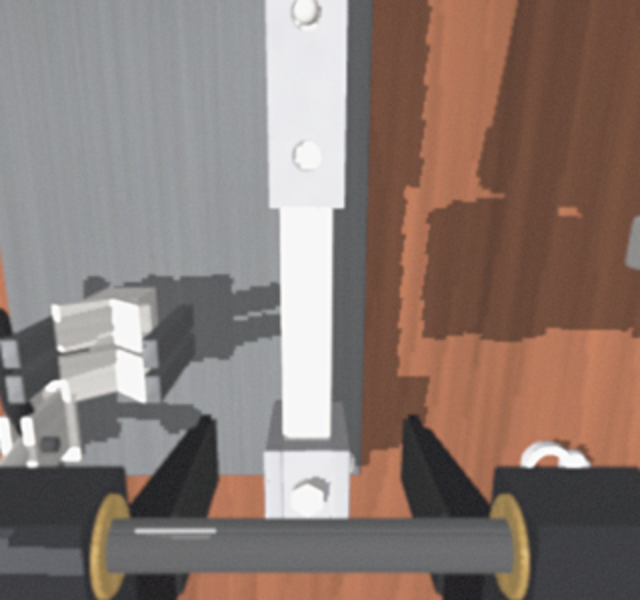

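The crop shows the fourth hole at (307,155) flat white. The third, at (306,12), has a shaded round head in it, which looks like the button. I'll confirm with depth.

```bash
python3 - <<'E'
from b import *
for n in ("wrist","scene","top"):
    c=imaging.read_camera(n); P=cloud(c)
    ax=575.5-.035*(P[:,1]-117); m=(abs(P[:,0]-ax)<10)&(P[:,1]>70)&(P[:,1]<240)&(P[:,2]<78)&(P[:,2]>50); Q=P[m]
    print(n,[(y,int(q[:,2].min()),round(float(q[:,2].max()),1)) for y in range(70,180,4) if len(q:=Q[abs(Q[:,1]-y-2)<2])])
    try: print(rect(P,(400,195),(620,290),72,82))
    except Exception: pass
    for k,z in dict(button=70,next_hole=67,long_bar_center=50,v_rest=56,v_block=56).items():
        for r in mark_of(n,k)[:1]: print(k,np.array(r["uv"]),r["confidence"],atz(c,r["uv"],z).round(0))
    if n=="top": cv2.imwrite("pics/t5.png",cv2.resize(c["color"][150:230,190:290,::-1],(700,560),interpolation=2))
    if n=="scene":
        print(rect(P,(380,-360),(760,-292),53,61))
        cv2.imwrite("pics/s5.png",cv2.resize(c["color"][150:230,330:430,::-1],(700,560),interpolation=2))
E
python3 go.py 579 -321 120 0.04
```

```text
[579.991  -9.645 111.872] [ 3.141 -0.     1.606] [-0.131  0.505  1.747  0.     0.888 -0.166]
wrist [(70, 61, 68.7), (74, 61, 68.3), (78, 61, 68.2), (82, 61, 68.8), (86, 64, 69.2), (90, 64, 68.7), (94, 64, 68.5), (98, 64, 68.3), (102, 65, 68.6), (106, 64, 68.4), (110, 64, 69.0), (114, 64, 68.4), (118, 64, 68.3), (122, 61, 72.0), (126, 61, 73.4), (130, 61, 72.1), (134, 65, 68.7), (138, 65, 69.0), (142, 65, 68.6), (146, 65, 67.9)]
t 13.675 [579.9  -8.5 111.8] [ 3.141 -0.     1.608] slide [-0.3123 -0.0124 -0.0082] roll 1.568 F [0.1 0.8 0.8] q6 -0.17Traceback (most recent call last):
  File "<stdin>", line 9, in <module>
ValueError: it knows: bracket, hacksaw, jig, long_bar_center, next_hole, short_bar_center, sleeve_mid, stop, tin, v_block, v_rest
```

The depth confirms it: a 5 mm proud head at y about 128, so the button is up. Now to the bar.

Call:
step_arm --increments '[{"slide":[-0.035,-0.001,0],"roll":0.175},{"slide":[-0.07,-0.002,0],"roll":0.35},{"slide":[-0.105,-0.004,0],"roll":0.525},{"slide":[-0.14,-0.005,0],"roll":0.7},{"slide":[-0.175,-0.007,0],"roll":0.875}]' --fingers 0.5

```text
t: 14.3
eef_pos: [579.9, -183.0, 111.8]
tcp_rot: [3.141, -0.0, 0.73]
ft_force: [0.3, 0.3, -0.0]
opening: 0.499
grip_force: 0.0
```

```bash
python3 go.py 579 -321 120 0.04
```

```text
t 14.3 [ 579.9 -183.   111.8] [ 3.141 -0.     0.73 ] slide [-0.0927  0.1022 -0.0082] roll 0.69 F [ 0.3  0.3 -0. ] q6 0.43
```

Call:
step_arm --increments '[{"slide":[-0.023,0.025,0],"roll":0.172},{"slide":[-0.046,0.051,0],"roll":0.345},{"slide":[-0.07,0.077,0],"roll":0.517},{"slide":[-0.093,0.102,0],"roll":0.69},{"slide":[-0.093,0.102,0],"roll":0.69}]'

```text
t: 14.92
eef_pos: [579.1, -322.0, 111.4]
tcp_rot: [3.141, -0.0, 0.042]
ft_force: [0.5, 0.0, 0.0]
opening: 0.504
grip_force: 0.0
```

```bash
python3 - <<'E'
from b import *
c=imaging.read_camera("wrist"); P=cloud(c)
for m in mark_of("wrist","long_bar_center")[:1]: print(np.array(m["uv"]),m["confidence"],atz(c,m["uv"],50))
for n in ("wrist","scene","top"):
    if n!="wrist": P=cloud(imaging.read_camera(n))
    m=(abs(P[:,1]+321)<26)&(P[:,2]>54.8)&(P[:,2]<60)&(P[:,0]<740)&(P[:,0]>420)&((P[:,0]<500)|(P[:,0]>660)|(abs(P[:,0]-580)<50)); Q=P[m]
    for lo,hi in ((420,440),(440,470),(470,500),(530,560),(560,600),(600,630),(660,690),(690,740)):
        q=Q[(Q[:,0]>lo)&(Q[:,0]<hi)]
        if len(q): print(n,lo,len(q),np.median(q,0).round(1),q[:,0].min().round(),q[:,0].max().round())
E
```

```text
[ 579.109 -322.027  111.392] [ 3.141 -0.     0.042] [-0.607  0.613  1.532  0.     0.996  0.921]
[311.9 200.8] 0.7 [ 580.455 -320.318   50.   ]
wrist 420 31 [ 437.4 -320.    55.9] 435.0 440.0
wrist 440 198 [ 455.  -320.5   56. ] 440.0 470.0
wrist 470 16 [ 471.1 -320.3   56.3] 470.0 473.0
wrist 530 271 [ 545.1 -319.6   56. ] 530.0 560.0
wrist 560 389 [ 580.4 -319.2   56. ] 560.0 600.0
wrist 600 333 [ 615.  -318.8   56. ] 600.0 630.0
wrist 660 418 [ 675.7 -318.5   56.1] 660.0 690.0
wrist 690 611 [ 709.9 -318.1   56. ] 690.0 729.0
scene 470 31 [ 492.4 -321.8   56.4] 486.0 496.0
scene 530 59 [ 544.3 -319.2   56.8] 530.0 559.0
scene 560 74 [ 579.9 -319.    56.2] 560.0 599.0
scene 600 61 [ 614.5 -318.8   56.2] 600.0 630.0
scene 660 68 [ 674.2 -318.2   55.9] 660.0 690.0
scene 690 85 [ 713.5 -317.7   56.4] 690.0 729.0
top 660 16 [ 683.3 -315.6   57.2] 671.0 690.0
top 690 38 [ 709.  -314.7   57. ] 690.0 728.0
```

Call:
step_arm --increments '[{"slide":[0,-0.0027,0.03],"roll":0.033},{"slide":[0,-0.0027,0.07],"roll":0.033},{"slide":[0,-0.0027,0.1],"roll":0.033},{"slide":[0,-0.0027,0.11],"roll":0.033},{"slide":[0,-0.0027,0.11],"roll":0.033}]'

```text
t: 15.75
eef_pos: [578.8, -318.2, 1.9]
tcp_rot: [-3.141, 0.0, 0.012]
ft_force: [0.3, -0.2, 0.1]
opening: 0.5
grip_force: 0.0
```

Call:
step_arm --increments '[{"slide":[0,0,0],"roll":0},{"slide":[0,0,0],"roll":0},{"slide":[0,0,0],"roll":0},{"slide":[0,0,0],"roll":0},{"slide":[0,0,0],"roll":0}]' --fingers 0.0

```text
t: 16.38
eef_pos: [578.6, -318.9, 2.0]
tcp_rot: [3.141, -0.0, 0.011]
ft_force: [-0.6, 0.7, 3.3]
opening: 0.14
grip_force: 30.0
```

Call:
step_arm --increments '[{"slide":[0,0,-0.02],"roll":0},{"slide":[0,0,-0.05],"roll":0},{"slide":[0,0,-0.09],"roll":0},{"slide":[0,-0.04,-0.105],"roll":0},{"slide":[0,-0.1,-0.105],"roll":0}]'

```text
t: 17.0
eef_pos: [577.9, -219.1, 109.0]
tcp_rot: [3.14, -0.003, 0.008]
ft_force: [0.9, 0.9, -3.6]
opening: 0.143
grip_force: 30.0
```

```bash
python3 go.py 486.6 81 105 1.606 x
```

```text
t 17.0 [ 577.9 -219.1  109. ] [ 3.14e+00 -3.00e-03  8.00e-03] slide [-0.0887 -0.3009  0.004 ] roll -1.598 F [ 0.9  0.9 -3.6] q6 1.09
```

Call:
step_arm --increments '[{"slide":[-0.009,-0.033,0],"roll":-0.16},{"slide":[-0.018,-0.066,0],"roll":-0.32},{"slide":[-0.027,-0.1,0],"roll":-0.48},{"slide":[-0.036,-0.133,0],"roll":-0.64},{"slide":[-0.045,-0.166,0],"roll":-0.8}]'

```text
t: 17.62
eef_pos: [530.3, -52.3, 107.7]
tcp_rot: [3.141, -0.0, 0.816]
ft_force: [-0.2, -0.1, -3.3]
opening: 0.143
grip_force: 30.0
```

```bash
python3 go.py 486.6 81 105 1.606 x
```

```text
t 17.625 [530.3 -52.3 107.7] [ 3.141 -0.     0.816] slide [ 0.0672 -0.1231  0.0027] roll -0.79 F [-0.2 -0.1 -3.3] q6 0.53
```

Call:
step_arm --increments '[{"slide":[0.013,-0.025,0],"roll":-0.16},{"slide":[0.027,-0.05,0],"roll":-0.32},{"slide":[0.04,-0.074,0],"roll":-0.48},{"slide":[0.054,-0.099,0],"roll":-0.64},{"slide":[0.0672,-0.1231,0],"roll":-0.79}]'

```text
t: 18.25
eef_pos: [487.4, 81.1, 107.7]
tcp_rot: [3.141, -0.0, 1.606]
ft_force: [-0.1, 0.2, -3.9]
opening: 0.136
grip_force: 30.0
```

Call:
step_arm --increments '[{"slide":[0,0,0.003],"roll":0},{"slide":[0,0,0.003],"roll":0}]'

```text
t: 18.5
eef_pos: [487.9, 79.9, 104.1]
tcp_rot: [3.141, 0.0, 1.599]
ft_force: [-0.2, -0.4, -3.1]
opening: 0.138
grip_force: 30.0
```

```bash
cat > m.py <<'E'
from b import *
for n in ("wrist","scene","top"):
    c=imaging.read_camera(n); cv2.imwrite(f"pics/{n}_m.png",c["color"][:,:,::-1]); P=cloud(c)
    z0=state()["eef_pos"][2]+48+7
    m=(abs(P[:,0]-488)<25)&(abs(P[:,2]-z0)<5)&(P[:,1]>-90)&(P[:,1]<290); Q=P[m]
    for lo in range(-90,290,40):
        q=Q[(Q[:,1]>lo)&(Q[:,1]<lo+40)]
        if len(q)>5: print(n,lo,len(q),np.median(q,0).round(1),q[:,1].min().round(),q[:,1].max().round())
    for nm,a,b,l,h in (("stop",(440,200),(620,275),72,82),("vrest",(455,135),(530,180),58,68),("vblock",(455,-45),(535,30),84,92)):
        try: print(nm,*rect(P,a,b,l,h))
        except Exception: pass
E
python3 m.py; python3 go.py 486.6 81 105 1.606 x
```

```text
[487.896  79.892 104.07 ] [3.141 0.    1.599] [ 0.029  0.411  1.96  -0.     0.771  0.   ]
wrist -10 60 [489.5  29.1 156.8] 25.0 30.0
wrist 30 684 [489.5  41.7 157.5] 30.0 70.0
wrist 70 1764 [488.3  90.7 157.7] 70.0 110.0
wrist 110 1901 [487.3 131.3 157.6] 110.0 150.0
wrist 150 2390 [486.2 171.2 157.7] 150.0 190.0
wrist 190 1061 [485.5 197.7 157.6] 190.0 205.0
vrest 510 [483.747 157.253] [41.86  19.907] yaw 0.009093626 mean [482.575 157.371  60.817]
scene -90 54 [494.6 -61.3 156.8] -72.0 -50.0
scene -50 85 [494.2 -30.6 157.2] -49.0 -10.0
scene -10 80 [492.5   9.8 157.7] -10.0 29.0
scene 30 101 [491.6  54.3 157.5] 30.0 70.0
scene 70 25 [503.3  76.2 159. ] 71.0 88.0
scene 150 9 [485.8 188.4 158.1] 182.0 189.0
scene 190 68 [487.5 209.8 158.2] 190.0 229.0
stop 161 [523.06  249.934] [126.553  10.882] yaw 0.029769825 mean [525.584 249.613  76.199]
vrest 21 [501.736 157.385] [ 8.314 20.872] yaw -1.4406042 mean [501.471 157.168  60.173]
vblock 68 [488.766  -9.639] [61.931 25.926] yaw 0.0613466 mean [491.998 -10.016  87.534]
top -90 38 [491.2 -60.2 158.5] -68.0 -52.0
top -50 98 [490.7 -29.  157.5] -50.0 -10.0
top -10 91 [489.   10.2 158. ] -8.0 29.0
top 30 12 [488.2  33.5 157.9] 31.0 36.0
stop 70 [552.161 249.571] [17.218 64.052] yaw -0.008035667 mean [557.698 252.581  77.14 ]
vblock 54 [488.787  -6.172] [62.929 25.096] yaw 0.1347537 mean [491.125  -6.539  87.68 ]
t 18.65 [488.   79.5 103.9] [ 3.141 -0.     1.599] slide [ 0.0015 -0.0014 -0.0011] roll -0.007 F [ 0.8 -0.3 -3.7] q6 -0.0
```

Call:
step_arm --increments '[{"slide":[0,-0.0023,0.03],"roll":-0.005},{"slide":[0,-0.0023,0.06],"roll":-0.005},{"slide":[0,-0.0023,0.08],"roll":-0.005},{"slide":[0,-0.0023,0.088],"roll":-0.005},{"slide":[0,-0.0023,0.088],"roll":-0.005}]'

```text
t: 19.27
eef_pos: [485.5, 79.9, 15.7]
tcp_rot: [-3.141, -0.0, 1.605]
ft_force: [0.2, 0.5, -4.0]
opening: 0.14
grip_force: 30.0
```

Call:
step_arm --increments '[{"slide":[0,0,0.002],"roll":0},{"slide":[0,0,0.003],"roll":0},{"slide":[0,0,0.003],"roll":0}]'

```text
t: 19.65
eef_pos: [485.5, 80.2, 13.0]
tcp_rot: [3.141, -0.0, 1.606]
ft_force: [-0.1, 0.4, -3.1]
opening: 0.137
grip_force: 30.0
```

Call:
step_arm --increments '[{"slide":[0,0,0.001],"roll":0},{"slide":[0,0,0.002],"roll":0},{"slide":[0,0,0.003],"roll":0},{"slide":[0,0,0.003],"roll":0}]'

```text
t: 20.15
eef_pos: [485.4, 80.1, 9.6]
tcp_rot: [-3.141, -0.0, 1.606]
ft_force: [-0.4, -0.4, -3.8]
opening: 0.137
grip_force: 30.0
```

Call:
step_arm --increments '[{"slide":[0,0,0.0007],"roll":0},{"slide":[0,0,0.0015],"roll":0},{"slide":[0,0,0.0015],"roll":0}]'

```text
t: 20.52
eef_pos: [485.7, 80.1, 8.3]
tcp_rot: [3.141, -0.0, 1.606]
ft_force: [-0.1, -0.4, -3.7]
opening: 0.142
grip_force: 30.0
```

Call:
step_arm --increments '[{"slide":[0,0,0.0007],"roll":0},{"slide":[0,0,0.0015],"roll":0},{"slide":[0,0,0.0015],"roll":0}]'

```text
t: 20.9
eef_pos: [486.0, 80.1, 7.8]
tcp_rot: [3.14, -0.0, 1.606]
ft_force: [-1.3, -0.3, 13.8]
opening: 0.14
grip_force: 30.0
```

Call:
step_arm --increments '[{"slide":[0,0,-0.0008],"roll":0},{"slide":[0.003,0,-0.0008],"roll":0},{"slide":[0.006,0,-0.0008],"roll":0},{"slide":[0.008,0,-0.0008],"roll":0}]'

```text
t: 21.4
eef_pos: [485.7, 88.1, 7.9]
tcp_rot: [3.14, 0.0, 1.606]
ft_force: [1.0, -3.6, 6.7]
opening: 0.138
grip_force: 30.0
```

```bash
python3 - <<'E'
from b import *
for n in ("wrist","scene"):
    c=imaging.read_camera(n); P=cloud(c)
    m=(abs(P[:,0]-485)<8)&(abs(P[:,2]-63)<3)&(P[:,1]>140)&(P[:,1]<260)
    q=P[m]; print(n,len(q),np.percentile(q[:,1],[95,99,100]) if len(q) else "")
    for r in mark_of(n,"stop")[:1]: print(np.array(r["uv"]),r["confidence"],atz(c,r["uv"],56).round(1))
    for x0 in (450,470,500,520):
        m=(abs(P[:,0]-x0)<8)&(abs(P[:,2]-76)<3)&(P[:,1]>220)&(P[:,1]<270); q=P[m]; print(x0,len(q),np.percentile(q[:,1],[2,50,98]) if len(q) else "")
    cv2.imwrite(f"pics/{n}6.png",c["color"][:,:,::-1])
E
```

```text
[485.664  88.103   7.868] [3.14  0.    1.606] [ 0.046  0.573  2.038 -0.     0.53   0.011]
wrist 3549 [209.758 212.211 213.38 ]
450 0 
470 0 
500 0 
520 0 
scene 83 [245.635 246.756 246.865]
[411.5 141.1] 0.65 [485.8 248.2  56. ]
450 0 
470 17 [243.928 245.934 250.944]
500 18 [243.859 247.828 254.026]
520 21 [245.071 248.032 255.167]
```

Call:
step_arm --increments '[{"slide":[0.001,0,0],"roll":0},{"slide":[0.002,0,0],"roll":0},{"slide":[0.002,0,0],"roll":0}]'

```text
t: 21.98
eef_pos: [485.6, 90.1, 7.9]
tcp_rot: [3.14, 0.0, 1.606]
ft_force: [1.7, -3.6, 6.0]
opening: 0.141
grip_force: 30.0
```

Call:
step_arm --increments '[{"slide":[0.0005,0,0],"roll":0},{"slide":[0.001,0,0],"roll":0},{"slide":[0.001,0,0],"roll":0}]'

```text
t: 22.35
eef_pos: [485.6, 91.1, 7.9]
tcp_rot: [3.14, 0.0, 1.606]
ft_force: [1.1, -3.4, 6.7]
opening: 0.142
grip_force: 30.0
```

Call:
step_arm --increments '[{"slide":[0.0005,0,0],"roll":0},{"slide":[0.001,0,0],"roll":0},{"slide":[0.001,0,0],"roll":0}]'

```text
t: 22.72
eef_pos: [485.5, 92.0, 7.9]
tcp_rot: [3.14, 0.0, 1.606]
ft_force: [1.3, -3.6, 6.9]
opening: 0.138
grip_force: 30.0
```

Call:
step_arm --increments '[{"slide":[0.0005,0,0],"roll":0},{"slide":[0.001,0,0],"roll":0},{"slide":[0.001,0,0],"roll":0}]'

```text
t: 23.1
eef_pos: [485.5, 93.1, 7.9]
tcp_rot: [3.14, 0.0, 1.606]
ft_force: [0.4, -3.7, 5.8]
opening: 0.137
grip_force: 30.0
```

Call:
step_arm --increments '[{"slide":[0.0005,0,0],"roll":0},{"slide":[0.001,0,0],"roll":0},{"slide":[0.001,0,0],"roll":0}]'

```text
t: 23.48
eef_pos: [485.5, 94.1, 7.9]
tcp_rot: [3.14, 0.0, 1.606]
ft_force: [0.9, -2.6, 5.8]
opening: 0.141
grip_force: 30.0
```

Call:
step_arm --increments '[{"slide":[0.0005,0,0],"roll":0},{"slide":[0.001,0,0],"roll":0},{"slide":[0.001,0,0],"roll":0}]'

```text
t: 23.85
eef_pos: [485.4, 95.1, 7.9]
tcp_rot: [3.14, 0.0, 1.606]
ft_force: [0.5, -2.9, 7.2]
opening: 0.137
grip_force: 30.0
```

Call:
step_arm --increments '[{"slide":[0.0005,0,0],"roll":0},{"slide":[0.001,0,0],"roll":0},{"slide":[0.001,0,0],"roll":0}]'

```text
t: 24.22
eef_pos: [485.4, 96.0, 7.9]
tcp_rot: [3.14, 0.0, 1.606]
ft_force: [1.9, -5.3, 5.2]
opening: 0.14
grip_force: 30.0
```

Call:
step_arm --increments '[{"slide":[0.0003,0,0],"roll":0},{"slide":[0.0005,0,0],"roll":0}]'

```text
t: 24.48
eef_pos: [485.4, 96.3, 7.9]
tcp_rot: [3.14, 0.0, 1.606]
ft_force: [1.5, -7.1, 6.9]
opening: 0.14
grip_force: 30.0
```

Contact felt. The axial force rose from about 3 N to 7 N. Releasing and lifting clear.

Call:
step_arm --increments '[{"slide":[0,0,0],"roll":0},{"slide":[0,0,0],"roll":0},{"slide":[0,0,0],"roll":0},{"slide":[0,0,-0.02],"roll":0},{"slide":[0,0,-0.06],"roll":0}]' --fingers 0.5

```text
t: 25.1
eef_pos: [483.9, 96.6, 67.1]
tcp_rot: [-3.138, -0.0, 1.606]
ft_force: [0.1, -0.0, 0.1]
opening: 0.495
grip_force: 0.0
```

Call:
step_arm --increments '[{"slide":[0,0,-0.06],"roll":0},{"slide":[-0.06,0,-0.1],"roll":0},{"slide":[-0.12,0,-0.12],"roll":0},{"slide":[-0.18,0,-0.12],"roll":0},{"slide":[-0.18,0,-0.12],"roll":0}]'

```text
t: 25.72
eef_pos: [491.1, -86.3, 187.8]
tcp_rot: [3.141, 0.0, 1.602]
ft_force: [-0.6, 1.4, -0.6]
opening: 0.498
grip_force: 0.0
```

```bash
python3 - <<'E'
from b import *
for n in ("wrist","scene","top"):
    c=imaging.read_camera(n); P=cloud(c)
    m=(abs(P[:,0]-486)<14)&(abs(P[:,2]-62.5)<2.5)&(P[:,1]>-80)&(P[:,1]<260)
    for a in (-75,20,60,100,175,205,225):
        q=P[m&(abs(P[:,1]-a-12)<12)]
        if len(q)>3: print(n,a,len(q),np.median(q,0).round(1),q[:,1].min().round(1),q[:,1].max().round(1))
    ax=575.5-.035*(P[:,1]-117); q=P[(abs(P[:,0]-ax)<10)&(abs(P[:,1]-128)<12)&(P[:,2]<90)]
    if len(q): print("button zmax",q[:,2].max(),"median",np.median(q[:,2]))
    for x0 in (470,510): 
        q=P[(abs(P[:,0]-x0)<8)&(abs(P[:,2]-76)<3)&(P[:,1]>220)&(P[:,1]<270)]; print("plate",x0,len(q),np.percentile(q[:,1],[2,50,98]) if len(q) else "")
    if n=="scene": cv2.imwrite("pics/s7.png",cv2.resize(c["color"][110:250,270:450,::-1],(720,560),interpolation=2))
s=state(); print(s["t"],s["eef_pos"],s["ft_force"])
E
```

```text
[491.095 -86.322 187.752] [3.141 0.    1.602] [-0.306  0.304  1.853 -0.     0.984 -0.337]
wrist -75 26 [491.5 -52.3  61.9] -53.7 -51.1
wrist 20 261 [488.7  32.5  62. ] 20.1 43.7
wrist 60 285 [487.3  72.4  61.9] 60.0 83.9
plate 470 0 
plate 510 0 
scene -75 9 [490.3 -53.6  62.8] -55.1 -51.3
scene 20 29 [490.7  30.3  61.6] 20.2 42.2
scene 60 27 [487.9  71.6  61.8] 61.8 83.6
scene 100 28 [486.6 111.9  61.1] 101.3 123.9
scene 175 26 [483.2 185.8  61.4] 175.6 198.4
scene 205 26 [483.  218.7  61.8] 205.8 226.2
scene 225 31 [482.4 238.6  62.4] 226.2 247.2
button zmax 71.96267689592389 median 66.35748586900564
plate 470 16 [243.826 246.904 251.455]
plate 510 20 [245.285 248.306 254.314]
top 60 31 [485.8  71.1  62.3] 61.0 84.0
top 100 28 [483.7 111.5  62.6] 101.2 123.9
top 175 23 [481.3 184.9  62.9] 175.0 197.8
top 205 31 [481.4 217.5  61.8] 205.2 228.5
top 225 37 [479.3 235.8  61.9] 225.2 247.8
button zmax 74.55606641683343 median 67.2874856121751
plate 470 24 [246.735 251.197 255.46 ]
plate 510 24 [248.469 251.419 256.56 ]
25.875 [490.82  -82.892 187.21 ] [-0.461  0.785 -0.409]
```

View pics/s7.png

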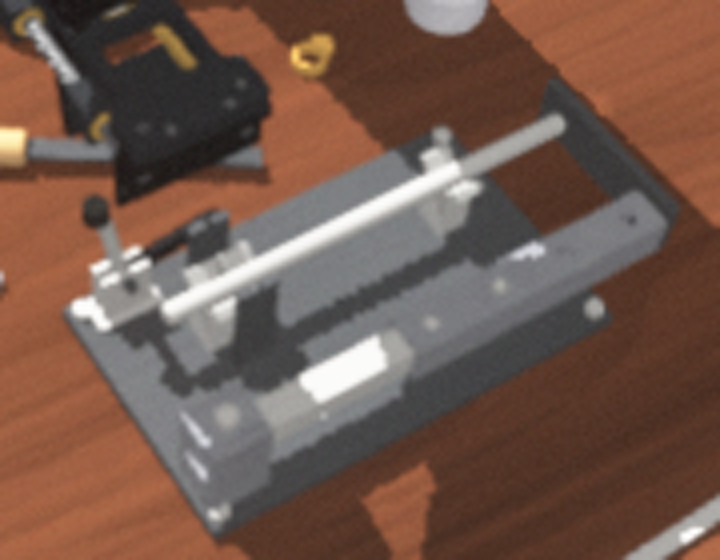

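The crop shows the bar lying in both Vs, with its far end at (562,125) against the stop plate. The bar's top is at about 62 mm, so it is seated, and the button is still proud. The arm is clear.

```bash
python3 -c "
from cell import env; print(env.job_done())"
```

```text
the job is handed in; nothing more can be done
None
```

The job is handed in: the stop is set to its next hole with the button up, the long bar lies in both V-rests against the stop plate, and the arm is clear; the judge returned no verdict.

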